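# Load the battery stick into the field-station battery tray

### The arm

A 6-joint arm with a two-finger parallel gripper is mounted at the origin on the work surface. World frame = base frame: x ahead of the robot, y to its left, z up, the work surface at z = 0. Lengths are in m, angles in rad, forces in N, time in s.
With the tool pointing down it reaches from about 0.225 to 0.875 m from the base axis. Payload 3.4 kg.
Tool frame: the origin (TCP) lies between the finger pads; the fingertips stand 11 mm ahead of it and the grasp point (between the pads) lies 8 mm behind it; z points along the fingers, y is the line along which they close (so a half turn about z gives the same grasp; the last joint's range is limited). The gripper opens to 85 mm and grips with 20 to 120 N. Pads are 22 mm wide; open, the fingers measure 114 mm over their backs; the gripper's body (76 mm by 85 mm) begins 54 mm behind the grasp point. The pads swing forward as they close: fully open they stand 13 mm farther back than shut.
Start: joints at [1.112, 0.276, 1.505, -0, 1.361, -0.121], TCP at [0.191, 0.543, 0.242] pointing down, gripper open.
Joint ranges: [-2.89, 2.89], [-0.75, 2.08], [0.22, 2.7], [-1.18, 4.32], [0.11, 2.71], [-2.7, 2.7]. Speed limits (rad/s): [2.57, 2.57, 3.14, 3.14, 3.14, 3.14].

### API

Orientations are given as a unit quaternion [w, x, y, z].
In Python, from rig import sensors, eyes, manip gives the robot as it stands.
- The arm moves only by the tool drive_tool, never from a script. Its argument "deltas" is a list of rows, each an object with "linear": the shift along the world's x, y, z in mm, a list of three; "twist": the turn about the world's z in degrees; "claw": the opening, from 0 (shut) to 1 (fully open). In form: [{"linear": [tx, ty, tz], "twist": twist, "claw": claw}, ...]. A call has 1 to 12 rows; each row is the pose to reach, as a shift and turn from the pose commanded when the call began; what a row does not reach only later rows make up. A row lasts 1/12 s, in which the tool goes at most 41.7 mm and 7.16 degrees, less where a joint would pass 70% of its speed; a pose out of reach is approached as far as the arm can. A call with a gripper value outside its range is refused whole. The fingers move at their own pace and stop on an object; "squeeze" is the grip in N (left out, the last holds). Time passes only in rows, so rows that repeat a pose let the fingers close. It gives the time, the measured TCP pose, the force, the opening and the grip force at its end, in the units of the state.
- sensors.get_state(): the state, without advancing time (a new reading comes with each control period).
- eyes.get_image(name): name is "scene" or "top" or "wrist"; returns the picture (384x512x3 uint8, red, green, blue); there is no depth.
- eyes.camera_model(name): a dict with "intrinsics" (3x3 intrinsics, pixels), "R" (3x3) and "t" (3): a world point X has camera coordinates R X + t. Camera axes: x right, y down, z forward; pixel columns grow to the right and rows downward; lengths in m; the calibration is good to about 2 mm. The wrist camera is an equidistant fisheye: a pixel r from the principal point sees the ray r / f radians off the axis. A picture is of the moment at which its call begins: read the wrist's pose just before it. camera_model takes no time and is no camera call; for the wrist camera it gives the pose at the moment of the call.
- manip.sign_off(): hands the job in; it is judged then, once.
The state is a dict: "clock": time; "qpos": joint angles; "qd": joint speeds; "effort": joint torques, N m; "position": TCP position; "ee_rot": TCP orientation; "contact_force": force on the tool from outside, world axes, zero at the start; "moment": the same for the moment, N m; "width": finger opening in m; "gripper_force": force on a finger pad.
Only numpy, scipy, OpenCV 4.12 (cv2) and the standard library are available. Lean on these libraries where they do the work, as an engineer would, in place of code of your own. Each camera call takes 0.05 s, during which the arm holds its last target. There are 200 camera calls.

### The job

Load the radio's battery tray: set the long, slim battery stick upright (as it stands on the table) on the floor of the channel, between the spring follower and the drawn-out rail, then close the rail fully home so that the stick sits clamped against the follower. The shorter stick and the wide pack are not for this tray.

Things in the scene. Friction and masses are not known exactly. Their poses are not given: they have to be found in the camera images.
- stick_mid (a point): Centre of the long slim battery stick: loose black plastic bar, brass end contacts, 30 mm wide (x), 130 long (y), 50 high (z, up), 0.28 to 0.44 kg, standing on the table on a 30 x 130 face; either end may lead. Like packs nearby do not fit: a short stick (30 x 78 x 50, which may have changed places with it) and a wide pack (66 x 130 x 50).
- seat (a point): Place of the stick's centre once loaded and closed, 33 mm above the table, in a fixed aluminium channel along this y (x across, z up). Floor 8 mm above the table; walls 42 mm apart, lips flaring to 60 mm apart, top 29 mm above the table. At +y, before a black block 68 mm high, a sprung steel follower 54 mm high: face at y = +53 at rest, the closed-in stick pushes it to +65 mm (3 N).
- rail (a joint): Opening q (m) of the sliding rail in the channel's -y end: 0 = fully home at its stop, 0.055 to 0.072 at the start. It closes towards the seat's +y, pushing the stick; stays where left; takes 6 N, about 12 N with stick and spring. Its nose (36 mm wide, top 45 mm above the table) is at y = -65 mm - q in the seat's frame: the stick goes in between nose and follower.
- rail_grip (a point): Middle of the upper part of the rail's black upright grip fin, moving with the rail; axes as the seat. Fin 16 mm wide across the channel (x), 40 mm long along it (y). This point is 48 mm above the table, the fin's top 62, the rail's flat top under the fin 27. It lies 125 mm + q from the seat towards -y.
Not all that is in view belongs to the job. What is shaped like the part that bears stick_mid but white is not meant.

How it is judged:
On the way, in this order (a step that is already met when the one before it is completed fails the run):
1. the long stick stands on the channel floor while the rail is still open (value of joint rail above 0.03 m and x of stick_mid in the frame of seat between -0.015 and 0.015 m and z of stick_mid in the frame of seat between -0.006 and 0.006 m and y of stick_mid in the frame of seat between -0.09 and 0.02 m), for 0.2 s.
2. the rail is closed (value of joint rail below 0.006 m), for 0.2 s.
At the end, for the whole second after the job is handed in: The rail is within 6 mm of fully home, and the long stick stands upright on the channel floor at the seat (within 15 mm across, 10 mm along, 6 mm in height), within 10 degrees of the channel's direction, clamped between rail and follower (value of joint rail below 0.006 m and x of stick_mid in the frame of seat between -0.015 and 0.015 m and y of stick_mid in the frame of seat between -0.01 and 0.01 m and z of stick_mid in the frame of seat between -0.006 and 0.006 m and angle between the y axis of stick_mid and the y axis of seat, either way round below 0.18 rad and angle between the z axis of stick_mid and the z axis of seat, either way round below 0.18 rad); the robot touches nothing.
It also fails if it takes over 51 s, if anything falls off the work surface, if the arm or the gripper's body presses on something with over 40 N, if the wrist force passes 120 N, or if a joint passes its speed limit or range.

## Working session

There is one attempt and no reset: what is moved stays moved. The work goes in short steps, Python scripts to look and compute and a tool call to move; the robot and the scene stay as the last step left them, time stands still between calls to the robot, and variables do not carry over. Pictures are saved under pics/ and viewed, at most 10 in all, crops included, and the job is handed in when it is done.

Besides the shell and the picture viewer there is one more tool, called after "Call:" by a JSON object that holds its "method" and its "body", one argument or row to a line. drive_tool: Moves the arm, as the interface text tells. Its arguments: {"type":"object","properties":{"deltas":{"type":"array","items":{"type":"object","properties":{"linear":{"type":"array","items":{"type":"number"}},"twist":{"type":"number"},"claw":{"type":"number"}}}},"squeeze":{"type":"number"}},"required":["deltas"]}

```bash
mkdir -p pics; ls; python3 - <<'E'
from rig import sensors, eyes
import cv2,numpy as np,json
for n in("scene","top"):
    im=eyes.get_image(n); cv2.imwrite(f"pics/{n}0.png",im[:,:,::-1])
    m=eyes.camera_model(n); print(n,{k:np.round(v,3).tolist() for k,v in m.items() if k in("intrinsics","R","t")})
s=sensors.get_state();print({k:np.round(v,3).tolist() for k,v in s.items()})
E
```

```text
pics
scene {'intrinsics': [[449.592, 0.0, 257.044], [0.0, 449.592, 194.166], [0.0, 0.0, 1.0]], 'R': [[0.612, 0.791, 0.002], [0.48, -0.369, -0.796], [-0.629, 0.488, -0.605]], 't': [-0.137, -0.263, 1.429]}
top {'intrinsics': [[437.279, 0.0, 252.098], [0.0, 437.279, 188.107], [0.0, 0.0, 1.0]], 'R': [[0.014, -1.0, 0.0], [-0.994, -0.014, -0.11], [0.11, 0.001, -0.994]], 't': [-0.202, 0.487, 1.246]}
{'clock': 0.1, 'qpos': [1.112, 0.277, 1.506, 0.0, 1.361, -0.121], 'qd': [-0.001, 0.001, -0.004, 0.003, -0.0, 0.0], 'effort': [0.003, -41.77, -24.64, -0.0, 0.006, 0.0], 'position': [0.19, 0.542, 0.242], 'ee_rot': [-0.0, 0.168, 0.986, -0.001], 'contact_force': [-0.241, 0.12, 0.051], 'moment': [-0.05, -0.028, -0.014], 'gripper_force': 0.0, 'width': 0.085}
```

View pics/scene0.png

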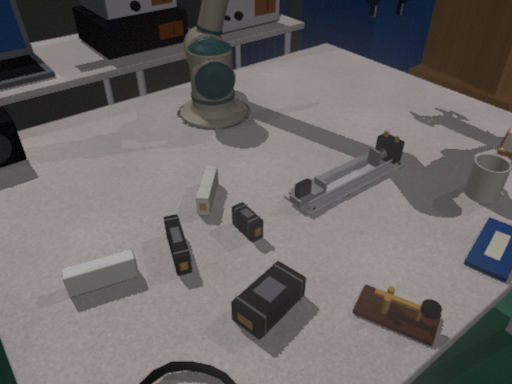

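View pics/top0.png

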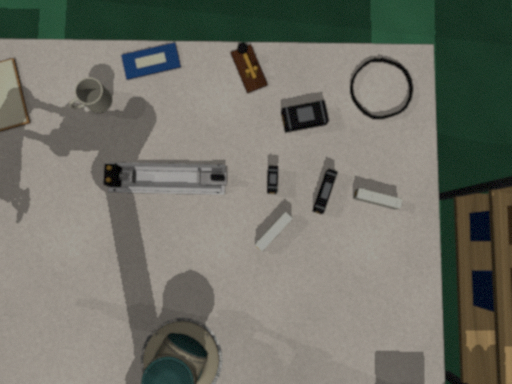

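The scene view shows the long stick near (177,245), the short one at (247,222) and the channel at (300–400,140–200). In the top view, the long stick is at (325,191), the short one at (272,179), and the channel spans columns 105–227 at row 177, with the block at its left (+y) end and the fin at (217,175). I'll magnify these areas next.

```bash
cat > h.py <<'E'
import numpy as np,cv2
from rig import eyes
def ray(n,u,v):
    m=eyes.camera_model(n);K,R,t=[np.array(m[k]) for k in("intrinsics","R","t")]
    return -R.T@t, R.T@np.linalg.inv(K)@[u,v,1]
def onz(n,u,v,z):
    c,d=ray(n,u,v); return c+d*(z-c[2])/d[2]
def pix(n,X):
    m=eyes.camera_model(n);p=np.array(m["intrinsics"])@(np.array(m["R"])@X+m["t"]);return p[:2]/p[2]
E
python3 - <<'E'
import cv2,numpy as np
from h import *
t=cv2.imread("pics/top0.png");s=cv2.imread("pics/scene0.png")
a=cv2.resize(t[145:225,95:350],None,fx=3,fy=3,interpolation=cv2.INTER_CUBIC)
b=cv2.resize(s[125:215,280:410],None,fx=3.9,fy=3.9,interpolation=cv2.INTER_CUBIC)
c=cv2.resize(s[190:280,145:215],None,fx=3.6,fy=3.6,interpolation=cv2.INTER_CUBIC)
o=np.zeros((600,800,3),np.uint8);o[:240,:765]=a;o[245:245+b.shape[0],:b.shape[1]]=b;o[245:245+c.shape[0],540:540+c.shape[1]]=c
cv2.imwrite("pics/crop0.png",o)
# dark stick in top
g=t.max(2)
for thr in(60,80,100):
    n,l,st,ce=cv2.connectedComponentsWithStats((g<thr).astype(np.uint8)[140:225,95:350])
    for i in range(1,n):
        if st[i,4]>60:
            ys,xs=np.where(l==i);r=cv2.minAreaRect(np.c_[xs+95,ys+140].astype(np.float32));print(thr,st[i,4],np.round(r[0],1),np.round(r[1],1),round(r[2],1),np.round(cv2.boxPoints(r),1).tolist())
E
```

```text
60 360 [113. 175.] [22. 18.] 90.0 [[104.0, 164.0], [122.0, 164.0], [122.0, 186.0], [104.0, 186.0]]
60 180 [272.5 179. ] [26.  9.] 90.0 [[268.0, 166.0], [277.0, 166.0], [277.0, 192.0], [268.0, 192.0]]
60 372 [324.3 190.6] [11.1 45.2] 18.4 [[311.8999938964844, 210.3000030517578], [326.20001220703125, 167.39999389648438], [336.70001220703125, 170.89999389648438], [322.3999938964844, 213.8000030517578]]
60 85 [217.5 177. ] [ 6. 13.] 90.0 [[211.0, 174.0], [224.0, 174.0], [224.0, 180.0], [211.0, 180.0]]
80 583 [119. 177.] [28. 32.] 90.0 [[103.0, 163.0], [135.0, 163.0], [135.0, 191.0], [103.0, 191.0]]
80 267 [272. 179.] [28. 10.] 90.0 [[267.0, 165.0], [277.0, 165.0], [277.0, 193.0], [267.0, 193.0]]
80 142 [217.  174.5] [11. 14.] 90.0 [[210.0, 169.0], [224.0, 169.0], [224.0, 180.0], [210.0, 180.0]]
80 501 [324.3 190.2] [12.  45.9] 18.4 [[311.29998779296875, 210.10000610351562], [325.79998779296875, 166.60000610351562], [337.20001220703125, 170.39999389648438], [322.70001220703125, 213.89999389648438]]
100 1008 [128.5 177. ] [57. 34.] 0.0 [[100.0, 194.0], [100.0, 160.0], [157.0, 160.0], [157.0, 194.0]]
100 653 [324.5 186.5] [15.1 53.8] 19.2 [[308.5, 209.39999389648438], [326.20001220703125, 158.6999969482422], [340.5, 163.60000610351562], [322.79998779296875, 214.39999389648438]]
100 284 [212.  171.5] [19. 28.] 90.0 [[198.0, 162.0], [226.0, 162.0], [226.0, 181.0], [198.0, 181.0]]
100 316 [272.5 178. ] [11. 30.] 0.0 [[267.0, 193.0], [267.0, 163.0], [278.0, 163.0], [278.0, 193.0]]
```

View pics/crop0.png

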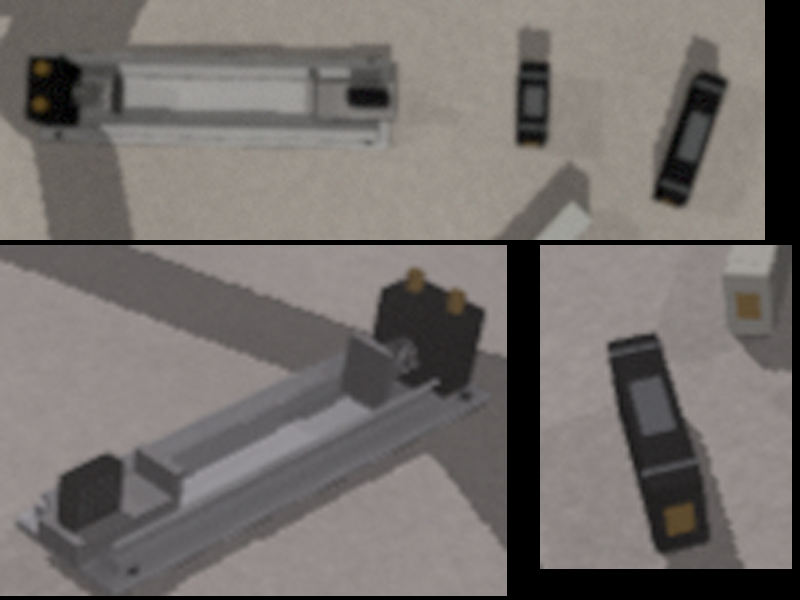

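```bash
python3 - <<'E'
from h import *
C=lambda x,y:(95+(x-1)/3,145+(y-1)/3)   # crop->top px (bicubic offset)
S=lambda x,y:(280+(x-1.5)/3.9,125+(y-245-1.5)/3.9)
S2=lambda x,y:(145+(x-540-1.3)/3.6,190+(y-245-1.3)/3.6)
P=lambda s,p:print(s,np.round(p*1000,1))
print(ray("top",0,0)[0],ray("scene",0,0)[0])
P("fin top62",onz("top",*C(368,95),.062))
P("fin ends",onz("top",*C(348,95),.062));P("",onz("top",*C(388,95),.062))
P("nose 45",onz("top",*C(311,92),.045)); P("nose a",onz("top",*C(311,67),.045));P("nose b",onz("top",*C(311,118),.045))
P("foll 54",onz("top",*C(122,90),.054))
P("block z68 corners",onz("top",*C(27,57),.068));P("",onz("top",*C(80,57),.068))
P("outer up R",onz("top",*C(390,45),.029));P("outer up L",onz("top",*C(80,45),.029))
P("outer low R z0",onz("top",*C(390,147),.0));P("outer low L z0",onz("top",*C(60,140),.0))
P("scene fin top",onz("scene",*S(90,468),.062))
P("scene nose top corners",onz("scene",*S(137,449),.045));P("",onz("scene",*S(183,487),.045))
P("scene foll top corners",onz("scene",*S(348,332),.054));P("",onz("scene",*S(397,362),.054))
print("stick top corners")
for q in((705,71),(728,80),(688,206),(655,195)): P("top",onz("top",*C(*q),.05))
for q in((608,345),(656,334),(707,530),(656,548)): P("scene",onz("scene",*S2(*q),.05))
E
```

```text
[ 0.3500963  -0.19643256  1.29173832] [ 1.10824516 -0.68659006  0.65617546]
fin top62 [517.9 -95.6  62. ]
fin ends [517.6 -76.7  62. ]
 [ 518.2 -114.6   62. ]
nose 45 [522.3 -39.5  45. ]
nose a [546.6 -38.8  45. ]
nose b [497.2 -40.2  45. ]
foll 54 [520.5 139.4  54. ]
block z68 corners [548.7 226.7  68. ]
 [549.4 176.6  68. ]
outer up R [ 571.9 -113.3   29. ]
outer up L [567.6 189.1  29. ]
outer low R z0 [ 474.8 -113.5    0. ]
outer low L z0 [477.1 213.2   0. ]
scene fin top [517.7 -97.4  62. ]
scene nose top corners [503.6 -44.6  45. ]
 [548.5 -50.1  45. ]
scene foll top corners [499.7 149.   54. ]
 [543.6 145.6  54. ]
stick top corners
top [ 547.3 -416.6   50. ]
top [ 538.9 -438.6   50. ]
top [ 417.8 -399.9   50. ]
top [ 427.8 -368.6   50. ]
scene [ 423.2 -401.4   50. ]
scene [ 431.4 -374.4   50. ]
scene [ 583.3 -431.5   50. ]
scene [ 578.3 -458.1   50. ]
```

The crops give the fin top at about (518,-96), the nose at y≈-36 to -40, the follower at y≈140, so the seat is near (521, 89) with q≈0.06. The long stick's centre is about (483,-406), with its long axis at -19° to x, so the fingers' present yaw (70.7°) already suits it. I'll move above it.

Call:
{"method": "drive_tool", "body": {
  "deltas": [
    {"linear": [10, -32, 0], "twist": 0, "claw": 1},
    {"linear": [22, -70, 0], "twist": 0, "claw": 1},
    {"linear": [34, -109, 0], "twist": 0, "claw": 1},
    {"linear": [46, -148, 0], "twist": 0, "claw": 1},
    {"linear": [58, -187, 0], "twist": 0, "claw": 1},
    {"linear": [70, -226, 0], "twist": 0, "claw": 1},
    {"linear": [82, -265, 0], "twist": 0, "claw": 1},
    {"linear": [94, -304, 0], "twist": 0, "claw": 1},
    {"linear": [106, -343, 0], "twist": 0, "claw": 1},
    {"linear": [118, -382, 0], "twist": 0, "claw": 1},
    {"linear": [130, -421, 0], "twist": 0, "claw": 1},
    {"linear": [142, -460, 0], "twist": 0, "claw": 1}
  ]
}}

```text
clock: 1.1
position: [0.3323, 0.0807, 0.2423]
ee_rot: [0.0, 0.168, 0.986, 0.0]
contact_force: [0.6, 0.3, -0.3]
width: 0.0852
gripper_force: 0.0
```

Call:
{"method": "drive_tool", "body": {
  "deltas": [
    {"linear": [12, -39, 0], "twist": 0, "claw": 1},
    {"linear": [24, -78, 0], "twist": 0, "claw": 1},
    {"linear": [36, -117, 0], "twist": 0, "claw": 1},
    {"linear": [48, -156, 0], "twist": 0, "claw": 1},
    {"linear": [60, -195, 0], "twist": 0, "claw": 1},
    {"linear": [72, -234, 0], "twist": 0, "claw": 1},
    {"linear": [84, -273, 0], "twist": 0, "claw": 1},
    {"linear": [96, -312, 0], "twist": 0, "claw": 1},
    {"linear": [108, -351, 0], "twist": 0, "claw": 1},
    {"linear": [120, -390, 0], "twist": 0, "claw": 1},
    {"linear": [132, -429, 0], "twist": 0, "claw": 1},
    {"linear": [144, -460, 0], "twist": 0, "claw": 1}
  ]
}}

```text
clock: 2.1
position: [0.4766, -0.3805, 0.2415]
ee_rot: [-0.0, 0.169, 0.986, -0.0]
contact_force: [1.5, -1.0, 0.5]
width: 0.0855
gripper_force: 0.0
```

Call:
{"method": "drive_tool", "body": {
  "deltas": [
    {"linear": [6, -24, 0], "twist": 0, "claw": 1},
    {"linear": [6, -24, 0], "twist": 0, "claw": 1},
    {"linear": [6, -24, 0], "twist": 0, "claw": 1}
  ]
}}

```text
clock: 2.35
position: [0.4823, -0.4024, 0.2409]
ee_rot: [-0.001, 0.169, 0.986, 0.001]
contact_force: [-0.2, 0.9, -1.0]
width: 0.0854
gripper_force: 0.0
```

```bash
python3 - <<'E'
from h import *
from rig import sensors
m=eyes.camera_model("wrist");im=eyes.get_image("wrist")
np.savez("w1.npz",**{k:np.array(m[k]) for k in("intrinsics","R","t")})
cv2.imwrite("pics/w1.png",im[:,:,::-1]);print({k:np.round(m[k],3).tolist() for k in("intrinsics","R","t")},sensors.get_state()["position"])
E
```

```text
{'intrinsics': [[297.319, 0.0, 254.255], [0.0, 297.319, 189.204], [0.0, 0.0, 1.0]], 'R': [[0.333, 0.943, 0.001], [0.902, -0.318, 0.291], [0.275, -0.096, -0.957]], 't': [0.219, -0.599, 0.206]} [ 0.48211701 -0.40115622  0.24128889]
```

View pics/w1.png

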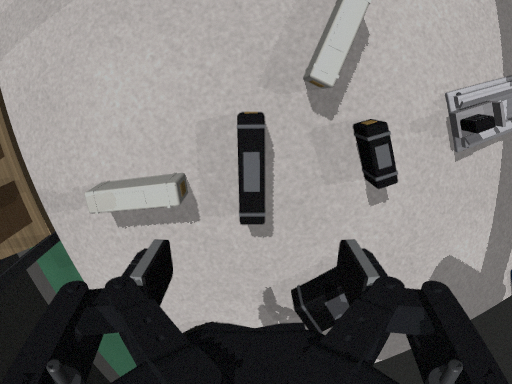

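The wrist view shows the long black stick centred at about (251,170), upright in the image and between the two fingers; its far side is the end at rows 112–122. I'll measure it by mask.

```bash
cat >> h.py <<'E'
def wz(f,u,v,z):
    w=np.load(f);K,R,t=w["intrinsics"],w["R"],w["t"]
    d=np.array([u-K[0,2],v-K[1,2]]);r=np.hypot(*d);a=r/K[0,0]
    D=R.T@np.r_[np.sin(a)*d/r,np.cos(a)];c=-R.T@t
    return c+D*(z-c[2])/D[2]
E
python3 - <<'E'
from h import *
im=cv2.imread("pics/w1.png");g=im.max(2)
for v in(112,116,120,125,135,150,170,190,205,215,218,220,222,224,226):
    r=np.where(g[v,225:280]<70)[0]
    if len(r)>4:
        a,b=225+r[0]-.5,225+r[-1]+.5
        print(v,a,b,np.round(1e3*wz("w1.npz",a,v,.05)[:2],1),np.round(1e3*wz("w1.npz",b,v,.05)[:2],1))
print(g[105:130,251],g[105:130,244],g[214:232,251])
E
```

```text
116 236.5 263.5 [ 420.  -400.4] [ 429.7 -373.2]
120 237.5 263.5 [ 424.5 -400.9] [ 433.8 -374.6]
135 237.5 264.5 [ 439.8 -406.5] [ 449.6 -378.9]
150 237.5 264.5 [ 455.4 -412.1] [ 465.2 -384.3]
170 238.5 264.5 [ 476.9 -418.8] [ 486.5 -391.6]
190 238.5 264.5 [ 498.7 -426.9] [ 508.4 -399.1]
205 239.5 264.5 [ 516.  -432.1] [ 525.5 -405. ]
218 239.5 264.5 [ 531.1 -437.7] [ 540.8 -410.2]
220 239.5 264.5 [ 533.5 -438.6] [ 543.2 -411. ]
222 239.5 264.5 [ 535.9 -439.5] [ 545.6 -411.8]
[170 174 171 170 170 176 161 120  58  17  22  26  23  27  21  21  21  23
  27  62  97 100  91  61  18] [174 173 173 176 178 176 154 106  60  20  21  19  12  17  23  25  24  22
  21  51  97  98  91  64  21] [ 96  89  66  19  21  16  22  21  20  20  82 115 112 110 114 114 108 114]
```

Both views agree: centre (482.5,-406), axis -18.5°, and top-face width about 29 of 30 mm. Now descending and gripping.

Call:
{"method": "drive_tool", "body": {
  "deltas": [
    {"linear": [0, -5, -15], "twist": 0.8, "claw": 1},
    {"linear": [0, -5, -40], "twist": 0.8, "claw": 1},
    {"linear": [0, -5, -70], "twist": 0.8, "claw": 1},
    {"linear": [0, -5, -100], "twist": 0.8, "claw": 1},
    {"linear": [0, -5, -130], "twist": 0.8, "claw": 1},
    {"linear": [0, -5, -155], "twist": 0.8, "claw": 1},
    {"linear": [0, -5, -175], "twist": 0.8, "claw": 1},
    {"linear": [0, -5, -190], "twist": 0.8, "claw": 1},
    {"linear": [0, -5, -200], "twist": 0.8, "claw": 1},
    {"linear": [0, -5, -205], "twist": 0.8, "claw": 1},
    {"linear": [0, -5, -205], "twist": 0.8, "claw": 1},
    {"linear": [0, -5, -205], "twist": 0.8, "claw": 0.6}
  ],
  "squeeze": 40
}}

```text
clock: 3.4
position: [0.483, -0.4063, 0.0382]
ee_rot: [0.0, 0.161, 0.987, -0.0]
contact_force: [0.1, -0.1, 0.0]
width: 0.0755
gripper_force: 0.0
```

Call:
{"method": "drive_tool", "body": {
  "deltas": [
    {"linear": [0, 0, 0], "twist": 0, "claw": 0.2},
    {"linear": [0, 0, 0], "twist": 0, "claw": 0.1},
    {"linear": [0, 0, 0], "twist": 0, "claw": 0.1},
    {"linear": [0, 0, 0], "twist": 0, "claw": 0.1},
    {"linear": [0, 0, 0], "twist": 0, "claw": 0.1},
    {"linear": [0, 0, 0], "twist": 0, "claw": 0.1},
    {"linear": [0, 0, 0], "twist": 0, "claw": 0.1},
    {"linear": [0, 0, 0], "twist": 0, "claw": 0.1}
  ]
}}

```text
clock: 4.07
position: [0.483, -0.4067, 0.0382]
ee_rot: [0.001, 0.161, 0.987, -0.0]
contact_force: [0.2, 1.4, 6.1]
width: 0.0292
gripper_force: 40.8
```

Call:
{"method": "drive_tool", "body": {
  "deltas": [
    {"linear": [0, 0, 10], "twist": 0, "claw": 0.1},
    {"linear": [0, 0, 30], "twist": 0, "claw": 0.1},
    {"linear": [0, 0, 60], "twist": 0, "claw": 0.1},
    {"linear": [0, 0, 90], "twist": 0, "claw": 0.1},
    {"linear": [0, 10, 110], "twist": -3, "claw": 0.1},
    {"linear": [3, 40, 120], "twist": -10, "claw": 0.1},
    {"linear": [6, 75, 120], "twist": -16, "claw": 0.1},
    {"linear": [9, 110, 120], "twist": -22, "claw": 0.1},
    {"linear": [12, 145, 120], "twist": -28, "claw": 0.1},
    {"linear": [15, 180, 120], "twist": -34, "claw": 0.1},
    {"linear": [18, 215, 120], "twist": -40, "claw": 0.1},
    {"linear": [21, 250, 120], "twist": -46, "claw": 0.1}
  ]
}}

```text
clock: 5.07
position: [0.5027, -0.1547, 0.157]
ee_rot: [-0.001, 0.536, 0.844, -0.0]
contact_force: [0.3, -0.5, -3.6]
width: 0.0293
gripper_force: 40.2
```

Call:
{"method": "drive_tool", "body": {
  "deltas": [
    {"linear": [3, 35, 0], "twist": -6, "claw": 0.1},
    {"linear": [6, 70, 0], "twist": -12, "claw": 0.1},
    {"linear": [9, 105, 0], "twist": -18, "claw": 0.1},
    {"linear": [12, 140, 0], "twist": -23, "claw": 0.1},
    {"linear": [15, 175, 0], "twist": -25.5, "claw": 0.1},
    {"linear": [17, 200, 0], "twist": -25.5, "claw": 0.1},
    {"linear": [17, 208, 0], "twist": -25.5, "claw": 0.1},
    {"linear": [17, 208, 0], "twist": -25.5, "claw": 0.1},
    {"linear": [17, 208, 0], "twist": -25.5, "claw": 0.1}
  ]
}}

```text
clock: 5.82
position: [0.5202, 0.0512, 0.1571]
ee_rot: [0.0, 0.707, 0.707, -0.001]
contact_force: [-0.1, 0.2, -3.3]
width: 0.0296
gripper_force: 40.3
```

```bash
python3 - <<'E'
from h import *
from rig import sensors
m=eyes.camera_model("wrist");im=eyes.get_image("wrist")
np.savez("w2.npz",**{k:np.array(m[k]) for k in("intrinsics","R","t")})
cv2.imwrite("pics/w2.png",cv2.resize(im[:,:,::-1],(800,600),interpolation=cv2.INTER_CUBIC));s=sensors.get_state();print({k:np.round(s[k],4) for k in("position","ee_rot","contact_force","width","qpos")}, -m["R"].T@m["t"] if hasattr(m["R"],"T") else "")
E
```

```text
{'position': array([0.5203, 0.0505, 0.1571]), 'ee_rot': array([ 2.000e-04,  7.074e-01,  7.068e-01, -7.000e-04]), 'contact_force': array([ 0.3167, -0.6146, -3.6317]), 'width': np.float64(0.0291), 'qpos': array([-3.5500e-02,  2.6240e-01,  1.7493e+00, -1.4000e-03,  1.1305e+00,
       -3.4100e-02])} [0.51988064 0.12649075 0.28703806]
```

View pics/w2.png

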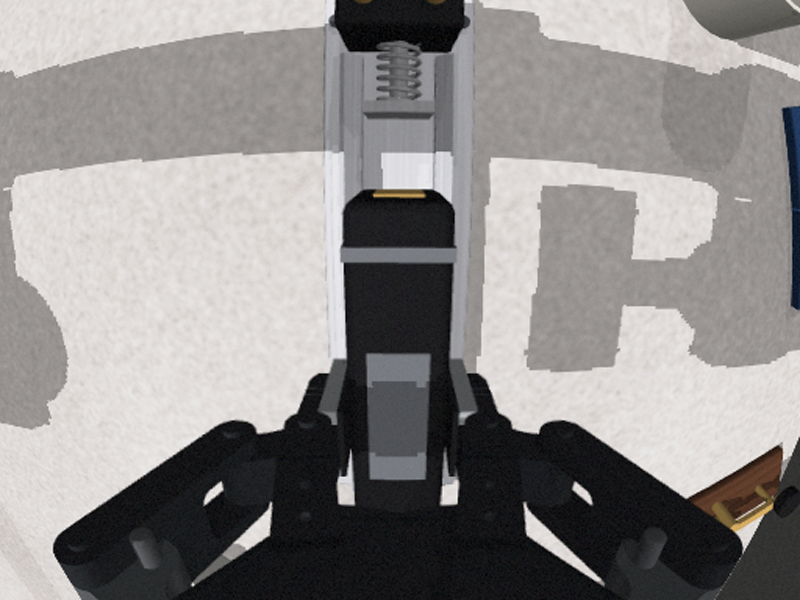

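The wrist view (1.5625× scale) shows the channel running straight ahead: follower at (363–435, ~100–118), channel outer edges at columns ~327 and ~472, held stick front stripe at columns 342–457 and row 255. All look aligned; I'll check with the calibration.

```bash
python3 - <<'E'
from h import *
q=lambda u,v,z:np.round(1e3*wz("w2.npz",(u+.5)/1.5625-.5,(v+.5)/1.5625-.5,z)[:2],1)
im=cv2.imread("pics/w2.png");g=cv2.cvtColor(im,cv2.COLOR_BGR2GRAY).astype(int)
for v in(60,80,130,145,170,185,215,300,345):
    d=np.convolve(g[v,315:485],[1,1,0,-1,-1],"same")
    e=[315+i for i in range(2,168) if abs(d[i])>45 and abs(d[i])==abs(d[max(0,i-3):i+4]).max()]
    print(v,[(u,q(u,v,.029)[0]) for u in e])
print("foll rows",g[90:125:1,400]); 
print("foll top54",q(363,104,.054),q(435,104,.054)); print("foll108",q(399,108,.054),q(399,118,.008))
print("stick",q(342,255,.169),q(457,255,.169), q(355,430,.169),q(445,430,.169))
E
```

```text
60 [(326, np.float64(480.1)), (340, np.float64(487.9)), (344, np.float64(490.1)), (364, np.float64(501.0)), (379, np.float64(509.2)), (388, np.float64(514.1)), (411, np.float64(526.6)), (420, np.float64(531.5)), (434, np.float64(539.2)), (453, np.float64(549.6))]
80 [(325, np.float64(479.6)), (339, np.float64(487.4)), (364, np.float64(501.1)), (377, np.float64(508.2)), (419, np.float64(531.0)), (434, np.float64(539.2)), (453, np.float64(549.6))]
130 [(339, np.float64(487.3)), (343, np.float64(489.5)), (363, np.float64(500.5)), (433, np.float64(538.7)), (453, np.float64(549.7))]
145 [(325, np.float64(479.4)), (339, np.float64(487.2)), (343, np.float64(489.4)), (433, np.float64(538.7)), (452, np.float64(549.2))]
170 [(344, np.float64(489.8)), (382, np.float64(510.8)), (432, np.float64(538.3)), (452, np.float64(549.4)), (471, np.float64(560.0))]
185 [(325, np.float64(479.1)), (344, np.float64(489.7)), (360, np.float64(498.6)), (382, np.float64(510.8)), (432, np.float64(538.4)), (452, np.float64(549.5))]
215 [(342, np.float64(488.3)), (454, np.float64(551.0)), (469, np.float64(559.5))]
300 [(344, np.float64(488.1)), (452, np.float64(551.3))]
345 [(330, np.float64(478.4)), (346, np.float64(488.2)), (450, np.float64(551.3))]
foll rows [ 93  96 113 120 115 115 115 112 118 123 120 121 125 126 126 126 125 123
 121 125 120 103  80  65  67  64  62  62  85 118 140 151 148 148 147]
foll top54 [502.4 153.2] [537.8 153.2]
foll108 [520.1 151. ] [520.2 149.8]
stick [505.2 101.2] [535.2 101.2] [506.9  47.6] [534.1  47.6]
```

Lip edges at x 489.5 and 549.6 (60 mm apart, as given) put the channel centre at 519.6 with yaw ≈0; the stick is at x≈520.3. The follower face is at y≈149, so the seat is at y≈96 and q≈0.067. Lowering 111 mm puts the stick on the floor.

Call:
{"method": "drive_tool", "body": {
  "deltas": [
    {"linear": [-0.5, 5, -10], "twist": 0, "claw": 0.1},
    {"linear": [-0.5, 5, -30], "twist": 0, "claw": 0.1},
    {"linear": [-0.5, 5, -50], "twist": 0, "claw": 0.1},
    {"linear": [-0.5, 5, -65], "twist": 0, "claw": 0.1},
    {"linear": [-0.5, 5, -78], "twist": 0, "claw": 0.1},
    {"linear": [-0.5, 5, -88], "twist": 0, "claw": 0.1},
    {"linear": [-0.5, 5, -96], "twist": 0, "claw": 0.1},
    {"linear": [-0.5, 5, -102], "twist": 0, "claw": 0.1},
    {"linear": [-0.5, 5, -106], "twist": 0, "claw": 0.1},
    {"linear": [-0.5, 5, -108], "twist": 0, "claw": 0.1},
    {"linear": [-0.5, 5, -108], "twist": 0, "claw": 0.1}
  ]
}}

```text
clock: 6.78
position: [0.5202, 0.0565, 0.0492]
ee_rot: [0.0, 0.707, 0.707, 0.0]
contact_force: [-0.1, -0.6, -3.0]
width: 0.029
gripper_force: 40.2
```

Call:
{"method": "drive_tool", "body": {
  "deltas": [
    {"linear": [0, 0, -1], "twist": 0, "claw": 0.1},
    {"linear": [0, 0, -2], "twist": 0, "claw": 0.1},
    {"linear": [0, 0, -2.5], "twist": 0, "claw": 0.1},
    {"linear": [0, 0, -2.5], "twist": 0, "claw": 0.1}
  ]
}}

```text
clock: 7.12
position: [0.5202, 0.0566, 0.047]
ee_rot: [0.0, 0.707, 0.707, 0.0]
contact_force: [0.4, 0.6, -2.9]
width: 0.029
gripper_force: 40.2
```

Call:
{"method": "drive_tool", "body": {
  "deltas": [
    {"linear": [0, 0, -0.5], "twist": 0, "claw": 0.1},
    {"linear": [0, 0, -1], "twist": 0, "claw": 0.1},
    {"linear": [0, 0, -1], "twist": 0, "claw": 0.1}
  ]
}}

```text
clock: 7.37
position: [0.5203, 0.0566, 0.0462]
ee_rot: [0.0, 0.707, 0.707, 0.0]
contact_force: [-0.8, 0.2, 0.3]
width: 0.0293
gripper_force: 40.6
```

The wrist force shows the stick's weight is now on the floor. Releasing, rising and moving over the fin.

Call:
{"method": "drive_tool", "body": {
  "deltas": [
    {"linear": [0, 0, 0], "twist": 0, "claw": 0.45},
    {"linear": [0, 0, 0], "twist": 0, "claw": 0.6},
    {"linear": [0, 0, 0], "twist": 0, "claw": 0.7},
    {"linear": [0, 0, 0], "twist": 0, "claw": 0.7},
    {"linear": [0, 0, 10], "twist": 0, "claw": 0.7},
    {"linear": [0, 0, 30], "twist": 0, "claw": 0.7},
    {"linear": [0, 0, 60], "twist": 0, "claw": 0.7},
    {"linear": [0, -20, 85], "twist": 0, "claw": 0.7},
    {"linear": [0, -55, 95], "twist": 0, "claw": 0.7},
    {"linear": [0, -90, 95], "twist": 0, "claw": 0.7},
    {"linear": [0, -125, 95], "twist": 0, "claw": 0.7},
    {"linear": [0, -145, 95], "twist": 0, "claw": 0.7}
  ]
}}

```text
clock: 8.37
position: [0.5205, -0.0917, 0.1423]
ee_rot: [0.002, 0.708, 0.706, 0.0]
contact_force: [0.0, 0.3, -0.1]
width: 0.0598
gripper_force: 0.0
```

Call:
{"method": "drive_tool", "body": {
  "deltas": [
    {"linear": [-1, -8, 0], "twist": 0, "claw": 0.7},
    {"linear": [-1, -8, 0], "twist": 0, "claw": 0.7},
    {"linear": [-1, -8, 0], "twist": 0, "claw": 0.7}
  ]
}}

```text
clock: 8.62
position: [0.5188, -0.0959, 0.141]
ee_rot: [-0.0, 0.708, 0.706, 0.0]
contact_force: [0.2, -0.6, -0.7]
width: 0.0595
gripper_force: 0.0
```

```bash
python3 - <<'E'
from h import *
m=eyes.camera_model("wrist");im=eyes.get_image("wrist")
np.savez("w3.npz",**{k:np.array(m[k]) for k in("intrinsics","R","t")})
cv2.imwrite("pics/w3.png",cv2.resize(im[:,:,::-1],(800,600),interpolation=cv2.INTER_CUBIC))
E
```

```text
(no output)
```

View pics/w3.png

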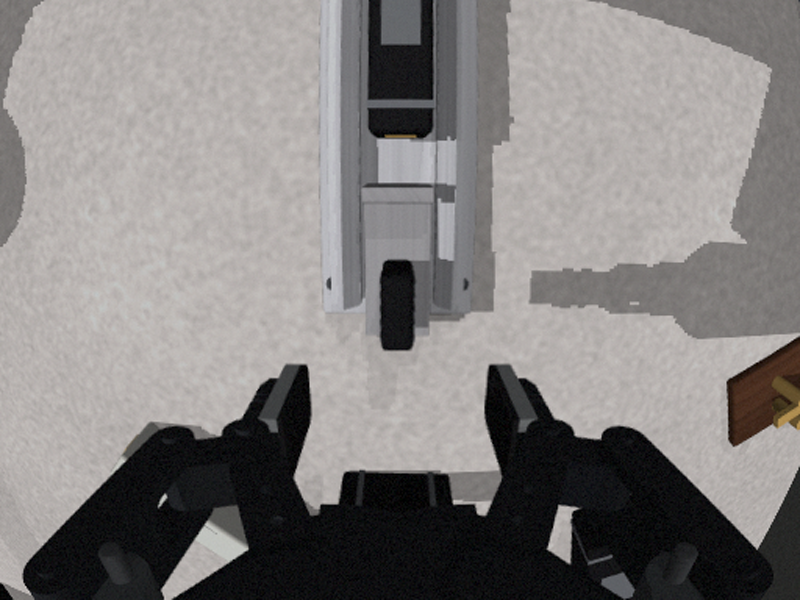

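The stick stands straight in the channel, centred (columns 367–433), with a gap to the rail's nose at row 185. The fin is at columns 380–414, rows 262–350.

```bash
python3 - <<'E'
from h import *
q=lambda u,v,z:np.round(1e3*wz("w3.npz",(u+.5)/1.5625-.5,(v+.5)/1.5625-.5,z)[:2],1)
for a in((380,300),(414,300),(397,262),(397,268),(397,349)): print(a,q(*a,.062))
print("nose",q(397,186,.045),"stick top",q(367,100,.058),q(433,100,.058))
E
```

```text
(380, 300) [510. -87.]
(414, 300) [526.1 -87. ]
(397, 262) [518.1 -68.6]
(397, 268) [518.1 -71.4]
(397, 349) [ 518.  -112.2]
nose [518.1 -34.6] stick top [504.7   5.9] [534.4   5.9]
```

Fin centre (518.1,-92), 16 × 40 mm as given. Going down to grip it.

Call:
{"method": "drive_tool", "body": {
  "deltas": [
    {"linear": [-0.7, 3, -10], "twist": 0, "claw": 0.7},
    {"linear": [-0.7, 3, -30], "twist": 0, "claw": 0.7},
    {"linear": [-0.7, 3, -52], "twist": 0, "claw": 0.7},
    {"linear": [-0.7, 3, -70], "twist": 0, "claw": 0.7},
    {"linear": [-0.7, 3, -83], "twist": 0, "claw": 0.7},
    {"linear": [-0.7, 3, -90], "twist": 0, "claw": 0.7},
    {"linear": [-0.7, 3, -94], "twist": 0, "claw": 0.7},
    {"linear": [-0.7, 3, -94], "twist": 0, "claw": 0.4},
    {"linear": [-0.7, 3, -94], "twist": 0, "claw": 0.1},
    {"linear": [-0.7, 3, -94], "twist": 0, "claw": 0},
    {"linear": [-0.7, 3, -94], "twist": 0, "claw": 0},
    {"linear": [-0.7, 3, -94], "twist": 0, "claw": 0}
  ],
  "squeeze": 50
}}

```text
clock: 9.67
position: [0.5186, -0.0935, 0.0478]
ee_rot: [0.0, 0.708, 0.707, 0.0]
contact_force: [-1.8, 0.8, 4.0]
width: 0.0151
gripper_force: 51.2
```

Call:
{"method": "drive_tool", "body": {
  "deltas": [
    {"linear": [0, 0, 0], "twist": 0, "claw": 0},
    {"linear": [0, 0, 0], "twist": 0, "claw": 0},
    {"linear": [0, 0, 0], "twist": 0, "claw": 0},
    {"linear": [0, 0, 0], "twist": 0, "claw": 0}
  ]
}}

```text
clock: 10.0
position: [0.5186, -0.0935, 0.0478]
ee_rot: [0.0, 0.708, 0.707, 0.0]
contact_force: [-1.8, 1.0, 5.5]
width: 0.0151
gripper_force: 51.5
```

Gripped at 15 mm. Closing the rail gently.

Call:
{"method": "drive_tool", "body": {
  "deltas": [
    {"linear": [0, 3, 0], "twist": 0, "claw": 0},
    {"linear": [0, 7, 0], "twist": 0, "claw": 0},
    {"linear": [0, 12, 0], "twist": 0, "claw": 0},
    {"linear": [0, 17, 0], "twist": 0, "claw": 0},
    {"linear": [0, 22, 0], "twist": 0, "claw": 0},
    {"linear": [0, 27, 0], "twist": 0, "claw": 0},
    {"linear": [0, 32, 0], "twist": 0, "claw": 0},
    {"linear": [0, 37, 0], "twist": 0, "claw": 0},
    {"linear": [0, 42, 0], "twist": 0, "claw": 0},
    {"linear": [0, 46, 0], "twist": 0, "claw": 0},
    {"linear": [0, 49, 0], "twist": 0, "claw": 0},
    {"linear": [0, 50, 0], "twist": 0, "claw": 0}
  ]
}}

```text
clock: 11.0
position: [0.519, -0.0454, 0.0478]
ee_rot: [0.002, 0.707, 0.707, -0.001]
contact_force: [-2.6, -9.0, 5.5]
width: 0.015
gripper_force: 51.4
```

Call:
{"method": "drive_tool", "body": {
  "deltas": [
    {"linear": [0, 1, 0], "twist": 0, "claw": 0},
    {"linear": [0, 2.5, 0], "twist": 0, "claw": 0},
    {"linear": [0, 4, 0], "twist": 0, "claw": 0},
    {"linear": [0, 5.5, 0], "twist": 0, "claw": 0},
    {"linear": [0, 7, 0], "twist": 0, "claw": 0},
    {"linear": [0, 8, 0], "twist": 0, "claw": 0}
  ]
}}

```text
clock: 11.5
position: [0.519, -0.038, 0.0478]
ee_rot: [0.002, 0.707, 0.707, -0.001]
contact_force: [-1.6, -9.0, 4.3]
width: 0.0154
gripper_force: 51.4
```

Call:
{"method": "drive_tool", "body": {
  "deltas": [
    {"linear": [0, 1, 0], "twist": 0, "claw": 0},
    {"linear": [0, 2, 0], "twist": 0, "claw": 0},
    {"linear": [0, 3, 0], "twist": 0, "claw": 0},
    {"linear": [0, 4, 0], "twist": 0, "claw": 0}
  ]
}}

```text
clock: 11.83
position: [0.5191, -0.0343, 0.0478]
ee_rot: [0.002, 0.707, 0.707, -0.001]
contact_force: [-2.4, -9.8, 3.6]
width: 0.0151
gripper_force: 51.4
```

Call:
{"method": "drive_tool", "body": {
  "deltas": [
    {"linear": [0, 0.5, 0], "twist": 0, "claw": 0},
    {"linear": [0, 1, 0], "twist": 0, "claw": 0},
    {"linear": [0, 1.5, 0], "twist": 0, "claw": 0},
    {"linear": [0, 2, 0], "twist": 0, "claw": 0}
  ]
}}

```text
clock: 12.17
position: [0.5191, -0.0324, 0.0478]
ee_rot: [0.002, 0.707, 0.707, -0.001]
contact_force: [-2.4, -9.5, 4.3]
width: 0.0153
gripper_force: 51.3
```

Call:
{"method": "drive_tool", "body": {
  "deltas": [
    {"linear": [0, 0.5, 0], "twist": 0, "claw": 0},
    {"linear": [0, 1, 0], "twist": 0, "claw": 0},
    {"linear": [0, 1.5, 0], "twist": 0, "claw": 0},
    {"linear": [0, 2, 0], "twist": 0, "claw": 0}
  ]
}}

```text
clock: 12.5
position: [0.5191, -0.0305, 0.0478]
ee_rot: [0.002, 0.707, 0.707, -0.001]
contact_force: [-2.5, -10.9, 5.0]
width: 0.0148
gripper_force: 51.3
```

Call:
{"method": "drive_tool", "body": {
  "deltas": [
    {"linear": [0, 0.5, 0], "twist": 0, "claw": 0},
    {"linear": [0, 1, 0], "twist": 0, "claw": 0},
    {"linear": [0, 1.5, 0], "twist": 0, "claw": 0},
    {"linear": [0, 2, 0], "twist": 0, "claw": 0}
  ]
}}

```text
clock: 12.83
position: [0.5191, -0.0286, 0.0478]
ee_rot: [0.003, 0.707, 0.707, -0.001]
contact_force: [-1.4, -10.6, 4.4]
width: 0.0152
gripper_force: 51.3
```

Call:
{"method": "drive_tool", "body": {
  "deltas": [
    {"linear": [0, 0.5, 0], "twist": 0, "claw": 0},
    {"linear": [0, 1, 0], "twist": 0, "claw": 0},
    {"linear": [0, 1.5, 0], "twist": 0, "claw": 0},
    {"linear": [0, 2, 0], "twist": 0, "claw": 0}
  ]
}}

```text
clock: 13.17
position: [0.5191, -0.0271, 0.0478]
ee_rot: [0.003, 0.707, 0.707, -0.002]
contact_force: [-2.2, -13.3, 5.4]
width: 0.0155
gripper_force: 51.4
```

Call:
{"method": "drive_tool", "body": {
  "deltas": [
    {"linear": [0, 0.5, 0], "twist": 0, "claw": 0},
    {"linear": [0, 1, 0], "twist": 0, "claw": 0},
    {"linear": [0, 1, 0], "twist": 0, "claw": 0}
  ]
}}

```text
clock: 13.42
position: [0.5191, -0.0271, 0.0478]
ee_rot: [0.003, 0.707, 0.708, -0.002]
contact_force: [-2.9, -14.2, 4.7]
width: 0.0151
gripper_force: 51.3
```

Call:
{"method": "drive_tool", "body": {
  "deltas": [
    {"linear": [0, 0.7, 0], "twist": 0, "claw": 0},
    {"linear": [0, 1.5, 0], "twist": 0, "claw": 0},
    {"linear": [0, 2, 0], "twist": 0, "claw": 0},
    {"linear": [0, 2, 0], "twist": 0, "claw": 0}
  ]
}}

```text
clock: 13.75
position: [0.5191, -0.027, 0.0479]
ee_rot: [0.005, 0.706, 0.708, -0.003]
contact_force: [-2.8, -22.0, 4.6]
width: 0.0152
gripper_force: 51.3
```

The rail is hard against its stop after 66.5 mm of travel. Easing off, releasing, rising and moving aside for a check.

Call:
{"method": "drive_tool", "body": {
  "deltas": [
    {"linear": [0, -2, 0], "twist": 0, "claw": 0},
    {"linear": [0, -2.5, 0], "twist": 0, "claw": 0.2},
    {"linear": [0, -2.5, 0], "twist": 0, "claw": 0.4},
    {"linear": [0, -2.5, 0], "twist": 0, "claw": 0.6},
    {"linear": [0, -2.5, 0], "twist": 0, "claw": 0.7},
    {"linear": [0, -2.5, 0], "twist": 0, "claw": 0.7},
    {"linear": [0, -2.5, 15], "twist": 0, "claw": 0.7},
    {"linear": [0, -2.5, 40], "twist": 0, "claw": 0.7},
    {"linear": [0, -2.5, 75], "twist": 0, "claw": 0.7},
    {"linear": [0, -2.5, 110], "twist": 0, "claw": 0.7},
    {"linear": [0, -2.5, 140], "twist": 0, "claw": 0.7},
    {"linear": [0, -2.5, 150], "twist": 0, "claw": 0.7}
  ]
}}

```text
clock: 14.75
position: [0.5209, -0.0229, 0.2016]
ee_rot: [0.004, 0.707, 0.707, 0.003]
contact_force: [1.0, -0.0, 0.4]
width: 0.0601
gripper_force: 0.0
```

```bash
python3 - <<'E'
from h import *
m=eyes.camera_model("wrist");im=eyes.get_image("wrist");s=eyes.get_image("scene")
np.savez("w4.npz",**{k:np.array(m[k]) for k in("intrinsics","R","t")})
a=cv2.resize(im[:,:,::-1],(800,600),interpolation=cv2.INTER_CUBIC)
a[370:600,500:800]=cv2.resize(s[125:210,280:391,::-1],(300,230),interpolation=cv2.INTER_CUBIC)
cv2.imwrite("pics/w4.png",a)
E
```

```text
(no output)
```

View pics/w4.png

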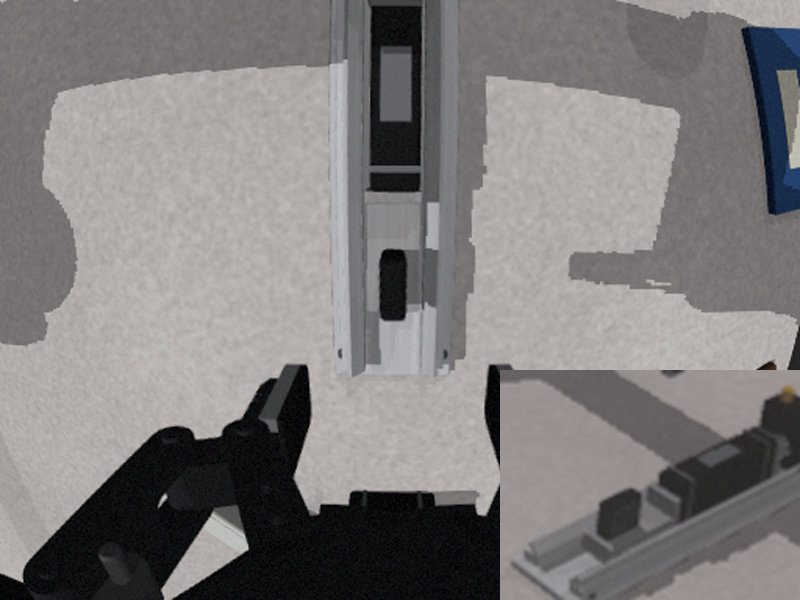

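The rail's nose (row 192) abuts the stick, which lies straight in the channel; the inset shows it upright and clamped against the follower. I'll check the fin position and hand in.

```bash
python3 - <<'E'
from h import *
from rig import manip
q=lambda u,v,z:np.round(1e3*wz("w4.npz",(u+.5)/1.5625-.5,(v+.5)/1.5625-.5,z)[:2],1)
f=(q(393,254,.062)+q(393,320,.062))/2; print("fin",f,"nose",q(393,193,.045))
if f[1]>-29: print(manip.sign_off())
E
```

```text
fin [518.75 -25.7 ] nose [518.8  30. ]
the job is handed in; nothing more can be done
None
```

The job is handed in: the long stick stands on the channel floor, clamped against the follower, and the rail is closed to its stop. My last picture put the fin where full closure predicts (y = -25.7 mm against -25.5 mm), but the judge returned no verdict.

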